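# Candles in order of height on the desk ledge

## Robot

A 6-joint arm with a two-finger parallel gripper is mounted at the origin on the work surface. World frame = base frame: x ahead of the robot, y to its left, z up, the work surface at z = 0. Lengths are in m, angles in degrees, forces in N, time in s.
With the tool pointing down it reaches from about 0.4 to 0.825 m from the base axis. Payload 7 kg.
Tool frame: the origin (TCP) lies at the very end of the fingers, on their centre line; the grasp point (between the pads) lies 19 mm behind it; z points along the fingers, y is the line along which they close (so a half turn about z gives the same grasp; the last joint's range is limited). The gripper opens to 88 mm and grips with 3 to 60 N. Pads are 19 mm wide; open, the fingers measure 130 mm over their backs; the gripper's body (78 mm by 193 mm) begins 47 mm behind the grasp point.
Start: joints at [87.496, 20.546, 0.682, 0, -70.136, -16.507], TCP at [0.22, 0.638, 0.195] pointing down, gripper open.
Joint ranges: [-176.03, 176.03], [-82.01, 121.73], [-58.28, 71.71], [-173.87, 95.51], [-174.79, -0.11], [-173.66, 173.66]. Speed limits (degrees/s): [136.94, 136.94, 172.46, 180, 180, 180].

## Interface

Orientations are given as [roll, pitch, yaw] about the fixed x, y, z axes, in that order (R = Rz(yaw) Ry(pitch) Rx(roll)).
In Python, from plant import get_obs, snapshot, camera_params, close_job, boxes_of, cut_out, landmark_of gives the robot as it stands.
- The arm moves only by the shell command python3 -m inch 'ROWS' [OPENING]. ROWS is text: rows parted by semicolons, each of 6 numbers parted by spaces: the shift along the tool's x, y, z in units of 30 cm (1.0 is 30 cm), then the turn, a rotation vector about the tool's x, y, z in units of pi rad (1.0 is pi rad). A call has 1 to 10 rows; each row is the pose to reach, as a shift and turn from the pose commanded when the call began, along the tool's axes at that moment, turning the shorter way round; what a row does not reach only later rows make up. A row lasts 1/12 s, in which the tool goes at most 41.7 mm and 7.16 degrees, less where a joint would pass 70% of its speed; a pose out of reach is approached as far as the arm can. A call with a number of a shift or a turn outside -1 to 1 is refused whole. A call with a gripper value outside its range is refused whole. OPENING is the closure, from -1 (fully open) to 1 (shut), set as the call begins (- or left out, the last holds). The fingers move at their own pace and stop on an object; the grip force is fixed at half the most. Time passes only in rows, so rows that repeat a pose let the fingers close. It gives the time, the measured TCP pose, the force, the opening and the grip force at its end, in the units of the state.
- get_obs(): the state, without advancing time (a new reading comes with each control period).
- snapshot(name): name is "scene" or "top"; returns the picture (384x512x3 uint8, red, green, blue); there is no depth.
- camera_params(name): a dict with "mtx" (3x3 intrinsics, pixels), "k1" (the pictures are not rectified: a ray, as slopes to the right and down, at radius r is drawn at 1 + k1 r^2 times it, then the intrinsics apply), "rvec" (rotation vector, rad) and "tvec" (3), from world to camera coordinates, as OpenCV has them. Camera axes: x right, y down, z forward; pixel columns grow to the right and rows downward; lengths in m; the calibration is good to about 2 mm. A picture is of the moment at which its call begins. camera_params takes no time and is no camera call.
- close_job(): hands the job in; it is judged then, once.
Trained networks look in the newest picture that a camera, given by its name, has taken for a name from the list of things; names that differ only in an ending like _2 or _b are one class to them, and where a whole thing is asked for, a point or a joint stands for the part that bears it (a point fixed in the world has none). Each returns a list of dicts, best first, with "p" (0 to 1); they miss things now and then, are a little off and sometimes report something else, mostly with a low value. They report only what shows in the picture. A call takes as long as a camera call. They do not tell look-alikes from the thing itself.
- boxes_of(camera, thing): "rect" ([left, top, width, height] in pixels, round what is visible of it).
- cut_out(camera, thing): "pixels" (384x512 bool, what is visible of it) and "rect" ([left, top, width, height] in pixels, round what is visible of it).
- landmark_of(camera, thing): "uv" ([column, row] in pixels: a listed point, or the origin of a listed thing).
The state is a dict: "clock": time; "joint_pos": joint angles; "qvel": joint speeds; "tau": joint torques, N m; "tool_pos": TCP position; "orientation": TCP orientation; "force": force on the tool from outside, world axes, zero at the start; "moment": the same for the moment, N m; "opening": finger opening in m; "gripper_force": force on a finger pad.
Only numpy, scipy, OpenCV 4.12 (cv2) and the standard library are available. Lean on these libraries where they do the work, as an engineer would, in place of code of your own. Each camera call takes 0.05 s, during which the arm holds its last target. There are 200 camera calls.

## Task

Line the four pillar candles up by height along the wooden ledge, each standing upright in the middle of its own round felt pad: the tallest on the pad next to the potted plant, then the next tallest, down to the shortest at the clock end. Set them down gently, without dropping or tipping any, and leave the white tumbler where it stands.

Things in the scene. Friction and masses are not known exactly. Their poses are not given: they have to be found in the camera images.
- candle_sage: sage (muted green) pillar candle, a solid upright cylinder 45 mm in diameter and 110 mm tall (plus a short thin black wick that may be ignored), loose, standing upright on the desk (z = 0) at the start, 157 g give or take 30%; origin at the centre of its underside, z up
- candle_ivory: ivory-white pillar candle, a solid upright cylinder 45 mm in diameter and 90 mm tall (plus a short thin black wick that may be ignored), loose, standing upright on the desk (z = 0) at the start, 129 g give or take 30%; origin at the centre of its underside, z up
- candle_blue: blue pillar candle, a solid upright cylinder 45 mm in diameter and 70 mm tall (plus a short thin black wick that may be ignored), loose, standing upright on the desk (z = 0) at the start, 100 g give or take 30%; origin at the centre of its underside, z up
- candle_terracotta: terracotta (orange-red) pillar candle, a solid upright cylinder 45 mm in diameter and 50 mm tall (plus a short thin black wick that may be ignored), loose, standing upright on the desk (z = 0) at the start, 72 g give or take 30%; origin at the centre of its underside, z up
- pad_mustard: mustard felt pad, a fixed disc 60 mm in diameter and 2 mm thick, one of four in a straight row at 90 mm spacing along a fixed pale wooden ledge (550 mm long, 120 mm deep, 30 mm high) on the far part of the desk; origin at the centre of its underside, 30 mm above the desk (pad top: 32 mm), z up. The order of the pad colours in the row varies and does not matter
- pad_navy: navy felt pad, a fixed disc 60 mm in diameter and 2 mm thick, one of four in a straight row at 90 mm spacing along a fixed pale wooden ledge (550 mm long, 120 mm deep, 30 mm high) on the far part of the desk; origin at the centre of its underside, 30 mm above the desk (pad top: 32 mm), z up. The order of the pad colours in the row varies and does not matter
- pad_burgundy: burgundy felt pad, a fixed disc 60 mm in diameter and 2 mm thick, one of four in a straight row at 90 mm spacing along a fixed pale wooden ledge (550 mm long, 120 mm deep, 30 mm high) on the far part of the desk; origin at the centre of its underside, 30 mm above the desk (pad top: 32 mm), z up. The order of the pad colours in the row varies and does not matter
- pad_grey: grey felt pad, a fixed disc 60 mm in diameter and 2 mm thick, one of four in a straight row at 90 mm spacing along a fixed pale wooden ledge (550 mm long, 120 mm deep, 30 mm high) on the far part of the desk; origin at the centre of its underside, 30 mm above the desk (pad top: 32 mm), z up. The order of the pad colours in the row varies and does not matter
- plant: small potted succulent, 54 mm across and about 95 mm tall, green in a terracotta pot, fixed on either end of the ledge, in line with the pads, 100 mm beyond the centre of the end pad; a white clock 56 mm high is fixed on the other end in the same way; origin at the centre of the pot's underside, on the ledge's top (30 mm above the desk)
- tumbler: white ceramic tumbler, open, no handle, 68 mm across its rim, 85 mm tall, 250 g, loose, standing upright among the candles; origin at the centre of its underside. Candles, tumbler and a low red matchbox (36 x 53 x 16 mm, not listed) stand in a loose row nearer the robot than the ledge, centres at least 95 mm apart
There are look-alikes about, which are no part of the job. Leave any purple or yellow look-alike of the candle_blue alone.

How it is judged:
By the outcome, as a careful person would: the job done as asked, in the order asked, and still so for the second after the job is handed in, with the robot touching nothing.
It also fails if it takes over 109 s, if anything falls off the work surface, if the arm or the gripper's body presses on something with over 40 N, if the wrist force passes 120 N, or if a joint passes its speed limit or range.

## Working session

There is one attempt and no reset: what is moved stays moved. The work goes in short steps, Python scripts to look and compute and a shell command to move; the robot and the scene stay as the last step left them, time stands still between calls to the robot, and variables do not carry over. Pictures are saved under pics/ and viewed, at most 14 in all, crops included, and the job is handed in when it is done.

```bash
mkdir -p pics; ls; python3 - <<'E'
from plant import *
import cv2
o=get_obs(); print(o['clock'],o['tool_pos'],o['orientation'],o['opening'])
for n in("scene","top"):
    cv2.imwrite(f"pics/{n}0.png",snapshot(n)[:,:,::-1]); p=camera_params(n); print(n,p)
    for t in ["candle_sage","candle_ivory","candle_blue","candle_terracotta","pad_mustard","pad_navy","pad_burgundy","pad_grey","plant","tumbler"]:
        print(n,t,[([round(float(v)) for v in b["rect"]],round(b["p"],2)) for b in boxes_of(n,t)][:4])
E
```

```text
pics
0.0 [0.21975225 0.63763504 0.19432958] [ 1.79903046e+02 -8.45931036e-03 -1.90210269e+01] 0.08765333669919341
scene {'mtx': array([[397.16427246,   0.        , 254.75649852],
       [  0.        , 397.16427246, 188.44463604],
       [  0.        ,   0.        ,   1.        ]]), 'k1': 0.04570646680211656, 'rvec': array([ 0.7932611 ,  2.75575845, -0.82153154]), 'tvec': array([ 0.41720308, -0.20314716,  1.20200642])}
scene candle_sage [([192, 72, 19, 39], 0.9), ([166, 162, 22, 22], 0.52)]
scene candle_ivory [([218, 112, 19, 33], 0.85), ([194, 215, 20, 22], 0.62)]
scene candle_blue [([304, 170, 24, 26], 0.86), ([278, 194, 18, 30], 0.83), ([238, 177, 17, 33], 0.68)]
scene candle_terracotta [([250, 152, 21, 23], 0.67)]
scene pad_mustard [([169, 163, 18, 20], 0.73)]
scene pad_navy [([181, 190, 21, 18], 0.63)]
scene pad_burgundy [([194, 216, 24, 20], 0.82)]
scene pad_grey [([210, 242, 26, 22], 0.55)]
scene plant [([232, 264, 26, 35], 0.84)]
scene tumbler [([317, 221, 30, 35], 0.61), ([221, 105, 13, 39], 0.47)]
top {'mtx': array([[372.99597064,   0.        , 259.57394847],
       [  0.        , 372.99597064, 189.95235737],
       [  0.        ,   0.        ,   1.        ]]), 'k1': -0.08395214057321726, 'rvec': array([ 2.16074756, -2.12682223,  0.17214906]), 'tvec': array([0.00425119, 0.53506258, 1.09456686])}
top candle_sage [([375, 210, 24, 18], 0.64)]
top candle_ivory [([324, 212, 19, 11], 0.82)]
top candle_blue [([232, 246, 9, 11], 0.75), ([256, 189, 18, 16], 0.67), ([226, 210, 15, 12], 0.47), ([324, 210, 22, 13], 0.46)]
top candle_terracotta [([277, 219, 15, 11], 0.59)]
top pad_mustard [([306, 153, 19, 17], 0.58)]
top pad_navy [([275, 148, 20, 17], 0.59)]
top pad_burgundy [([247, 145, 22, 20], 0.68)]
top pad_grey [([216, 145, 22, 15], 0.8)]
top plant [([184, 138, 17, 24], 0.52)]
top tumbler [([175, 214, 26, 15], 0.79)]
```

```bash
python3 - <<'E'
import cv2
a=cv2.imread("pics/scene0.png")[60:310,140:390]; b=cv2.imread("pics/top0.png")[120:270,150:420]
cv2.imwrite("pics/s1.png",cv2.resize(a,(600,600),interpolation=3)); cv2.imwrite("pics/t1.png",cv2.resize(b,(800,444),interpolation=3))
E
```

```text
(no output)
```

View pics/s1.png

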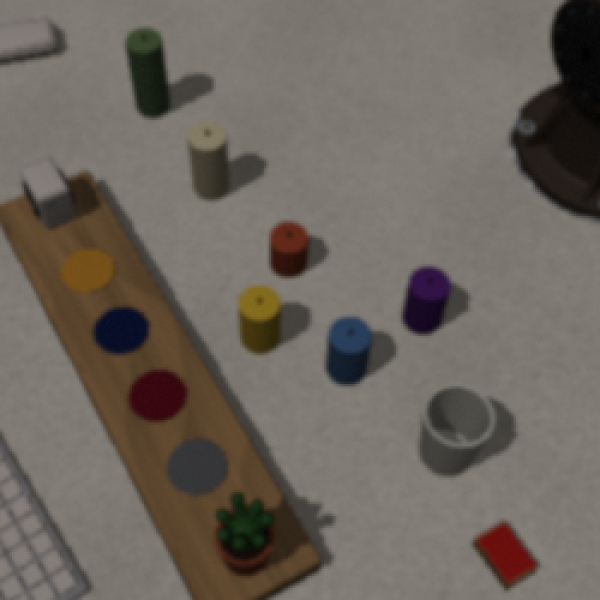

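View pics/t1.png

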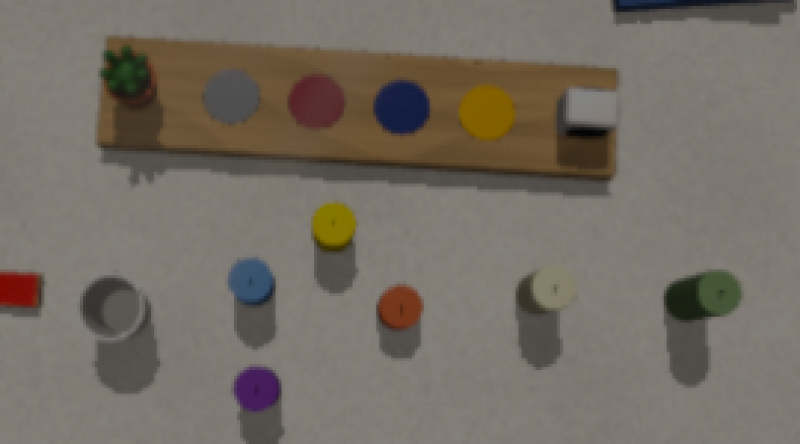

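In top0 the candles are at: sage (393,219), ivory (337,218), terracotta (285,224) and blue (235,215). Things that could be mistaken for blue are yellow (263,196) and purple (237,251). The pads from the plant end are grey (228,153), burgundy (257,154), navy (286,156) and mustard (314,158). So blue is top (235,215), scene (285,206), and the crops above confirm it.

```bash
cat > h.py <<'E'
import numpy as np,cv2
from scipy.optimize import least_squares
from plant import *
def proj(n,P):
    p=camera_params(n);R=cv2.Rodrigues(p["rvec"])[0]
    c=np.atleast_2d(P)@R.T+p["tvec"];s=c[:,:2]/c[:,2:];s=s*(1+p["k1"]*(s**2).sum(1,keepdims=True))
    return s@p["mtx"][:2,:2].T+p["mtx"][:2,2]
T=np.linspace(0,2*np.pi,60)
def hullpts(x,y,z0,h,r):
    c=np.c_[x+r*np.cos(T),y+r*np.sin(T)]
    return np.vstack([np.c_[c,0*T+z0],np.c_[c,0*T+z0+h]])
def centroid(n,x,y,z0,h,r):
    q=cv2.convexHull((proj(n,hullpts(x,y,z0,h,r))).astype(np.float32)); m=cv2.moments(q)
    return np.array([m["m10"],m["m01"]])/m["m00"],m["m00"]
def topray(n,uv,z):
    return least_squares(lambda v:proj(n,[v[0],v[1],z])[0]-uv,[.2,.6]).x
def mask(img,seed,thr):
    f=cv2.GaussianBlur(img,(3,3),0).astype(float)+1; ch=f/f.sum(2,keepdims=True)
    bg=np.median(ch.reshape(-1,3),0); u,v=map(int,seed)
    d=ch-bg; s=d[v-1:v+2,u-1:u+2].mean((0,1)); t=(d@s)/(s@s)
    m=(t>thr).astype(np.uint8); k,l=cv2.connectedComponents(m,connectivity=4)
    return l==l[v,u]
def centre(obj,imgs,thr=.5):
    (z0,h,r,seeds)=obj; ob={};info=[]
    for n,s in seeds.items():
        m=mask(imgs[n],s,thr); vv,uu=np.nonzero(m); ob[n]=np.array([uu.mean(),vv.mean()]); info.append((n,m.sum()))
    g=topray(n,ob[n],z0+h)
    e={n:least_squares(lambda v:centroid(n,*v,z0,h,r)[0]-ob[n],g).x for n in ob}
    j=least_squares(lambda v:np.hstack([centroid(n,*v,z0,h,r)[0]-ob[n] for n in ob]),g).x
    return j,e,[(n,int(a),int(centroid(n,*j,z0,h,r)[1])) for n,a in info]
E
cat > m.py <<'E'
from h import *
im={n:snapshot(n) for n in("scene","top")}
O=dict(sage=(0,.11,.0225,dict(scene=(201,80),top=(391,218))),ivory=(0,.09,.0225,dict(scene=(227,119),top=(336,218))),
blue=(0,.07,.0225,dict(scene=(285,200),top=(234,215))),terra=(0,.05,.0225,dict(scene=(260,162),top=(285,222))),
yellow=(0,.07,.0225,dict(scene=(248,187),top=(262,195))),purple=(0,.07,.0225,dict(scene=(318,182),top=(236,251))),
grey=(.03,.002,.03,dict(scene=(222,254),top=(228,153))),burg=(.03,.002,.03,dict(scene=(206,225),top=(257,154))),
navy=(.03,.002,.03,dict(scene=(190,197),top=(286,156))),must=(.03,.002,.03,dict(scene=(176,172),top=(314,158))))
for k,o in O.items():
    j,e,a=centre(o,im); print(k,j.round(4),{n:v.round(4).tolist() for n,v in e.items()},a)
for n,u in(("scene",(330,233)),("top",(188,223))): print("tumbler",topray(n,u,.085))
print("plant",topray("top",(195,149),.06))
E
python3 m.py
```

```text
sage [ 0.4488 -0.3698] {'scene': [0.4496, -0.3693], 'top': [0.4483, -0.3699]} [('scene', 416, 549), ('top', 301, 364)]
ivory [ 0.4532 -0.2114] {'scene': [0.4541, -0.2111], 'top': [0.4523, -0.2114]} [('scene', 437, 491), ('top', 247, 271)]
blue [0.4577 0.087 ] {'scene': [0.4582, 0.0871], 'top': [0.4572, 0.0869]} [('scene', 382, 474), ('top', 173, 209)]
terra [ 0.4349 -0.0647] {'scene': [0.4355, -0.0644], 'top': [0.4344, -0.0649]} [('scene', 262, 352), ('top', 160, 194)]
yellow [0.5159 0.0046] {'scene': [0.5162, 0.0047], 'top': [0.5155, 0.0046]} [('scene', 386, 460), ('top', 184, 215)]
purple [0.3503 0.079 ] {'scene': [0.3511, 0.0795], 'top': [0.3495, 0.0785]} [('scene', 349, 465), ('top', 161, 199)]
grey [0.6555 0.1147] {'scene': [0.6561, 0.115], 'top': [0.6546, 0.1143]} [('scene', 355, 487), ('top', 194, 283)]
burg [6.48e-01 5.00e-04] {'scene': [0.6519, 0.0254], 'top': [0.6403, -0.0264]} [('scene', 371, 411), ('top', 4764, 284)]
navy [ 0.6467 -0.0651] {'scene': [0.6472, -0.0645], 'top': [0.646, -0.0656]} [('scene', 272, 376), ('top', 220, 284)]
must [ 0.6424 -0.1553] {'scene': [0.6428, -0.1552], 'top': [0.6419, -0.1554]} [('scene', 501, 334), ('top', 317, 283)]
tumbler [0.43189029 0.22364512]
tumbler [0.4279654  0.21855546]
plant [0.65534522 0.21191904]
```

```bash
cat > g.py <<'E'
import sys,numpy as np
from scipy.spatial.transform import Rotation as R
from plant import get_obs
# usage: g.py "x y z;x y z;..." : each waypoint is the start of the next call; yaw -92.8
o=get_obs();p=o['tool_pos'];r=R.from_euler('xyz',o['orientation'],degrees=True);G=R.from_euler('xyz',[180,0,-92.8],degrees=True)
print('now',o['clock'],p.round(4),o['orientation'].round(2),round(o['opening'],4))
for w in sys.argv[1].split(';'):
    w=np.array(w.split(),float);d=r.inv().apply(w-p)/.3
    print(w,' '.join('%.3f'%v for v in np.r_[d,(r.inv()*G).as_rotvec()/np.pi]),'rows',np.ceil(np.linalg.norm(w-p)/.0417))
    p,r=w,G
E
python3 g.py ".42 .45 .24;.5 .2 .24;.449 -.05 .24;.4488 -.3 .24;.4488 -.3698 .14;.4488 -.3698 .06"
```

```text
now 1.2 [0.2199 0.6382 0.1953] [-180.     -0.    -19.01] 0.0877
[0.42 0.45 0.24] 0.835 0.376 -0.149 -0.000 0.000 0.410 rows 7.0
[0.5  0.2  0.24] 0.819 -0.307 -0.000 0.000 0.000 0.000 rows 7.0
[ 0.449 -0.05   0.24 ] 0.841 0.129 0.000 0.000 0.000 0.000 rows 7.0
[ 0.4488 -0.3     0.24  ] 0.832 -0.040 -0.000 0.000 0.000 0.000 rows 6.0
[ 0.4488 -0.3698  0.14  ] 0.232 -0.011 0.333 0.000 0.000 0.000 rows 3.0
[ 0.4488 -0.3698  0.06  ] 0.000 -0.000 0.267 0.000 0.000 0.000 rows 2.0
```

```bash
r='';python3 -m inch '.835 .376 -.149 0 0 .41;.835 .376 -.149 0 0 .41;.835 .376 -.149 0 0 .41;.835 .376 -.149 0 0 .41;.835 .376 -.149 0 0 .41;.835 .376 -.149 0 0 .41;.835 .376 -.149 0 0 .41;.835 .376 -.149 0 0 .41;.835 .376 -.149 0 0 .41;.835 .376 -.149 0 0 .41' -1
python3 g.py ".5 .2 .24;.449 -.05 .24"
```

```text
clock: 2.03
tool_pos: [0.4207, 0.4492, 0.2402]
orientation: [-180.0, 0.0, -91.1]
force: [0.1, 0.1, 1.0]
opening: 0.0878
gripper_force: 0.0
now 2.0333 [0.4207 0.4492 0.2402] [-1.7999e+02  3.0000e-02 -9.1080e+01] 0.0878
[0.5  0.2  0.24] 0.826 -0.280 0.000 -0.000 0.000 0.010 rows 7.0
[ 0.449 -0.05   0.24 ] 0.841 0.129 0.000 0.000 0.000 0.000 rows 7.0
```

```bash
python3 -m inch '.826 -.28 0 0 0 .01;.826 -.28 0 0 0 .01;.826 -.28 0 0 0 .01;.826 -.28 0 0 0 .01;.826 -.28 0 0 0 .01;.826 -.28 0 0 0 .01;.826 -.28 0 0 0 .01;.826 -.28 0 0 0 .01' >/dev/null
python3 -m inch '.841 .129 0 0 0 0;.841 .129 0 0 0 0;.841 .129 0 0 0 0;.841 .129 0 0 0 0;.841 .129 0 0 0 0;.841 .129 0 0 0 0;.841 .129 0 0 0 0;.841 .129 0 0 0 0' >/dev/null
python3 -m inch '.832 -.04 0 0 0 0;.832 -.04 0 0 0 0;.832 -.04 0 0 0 0;.832 -.04 0 0 0 0;.832 -.04 0 0 0 0;.832 -.04 0 0 0 0;.832 -.04 0 0 0 0;.832 -.04 0 0 0 0;.832 -.04 0 0 0 0;.832 -.04 0 0 0 0'
python3 g.py ".4488 -.3698 .15;.4488 -.3698 .06"
```

```text
clock: 4.2
tool_pos: [0.454, -0.2977, 0.2399]
orientation: [-180.0, 0.0, -92.3]
force: [0.1, 1.0, -0.2]
opening: 0.0877
gripper_force: 0.0
now 4.2 [ 0.454  -0.2977  0.2399] [-1.800e+02  1.000e-02 -9.233e+01] 0.0877
[ 0.4488 -0.3698  0.15  ] 0.241 0.008 0.300 -0.000 0.000 0.003 rows 3.0
[ 0.4488 -0.3698  0.06  ] 0.000 -0.000 0.300 0.000 0.000 0.000 rows 3.0
```

Line up over the sage candle, check, then descend.

```bash
python3 -m inch '.241 .008 .3 0 0 .003;.241 .008 .3 0 0 .003;.241 .008 .3 0 0 .003;.241 .008 .3 0 0 .003;.241 .008 .3 0 0 .003;.241 .008 .3 0 0 .003;.241 .008 .3 0 0 .003' >/dev/null
python3 g.py ".4488 -.3698 .15;.4488 -.3698 .06"
python3 - <<'E'
from plant import *
import cv2
cv2.imwrite("pics/s2.png",cv2.resize(snapshot("scene")[40:190,130:330,::-1],(640,480),interpolation=3))
E
```

```text
now 4.7833 [ 0.4493 -0.3704  0.1518] [-1.7985e+02 -7.0000e-02 -9.2850e+01] 0.0876
[ 0.4488 -0.3698  0.15  ] -0.002 0.002 0.006 -0.001 -0.000 -0.000 rows 1.0
[ 0.4488 -0.3698  0.06  ] 0.000 -0.000 0.300 0.000 0.000 0.000 rows 3.0
```

View pics/s2.png

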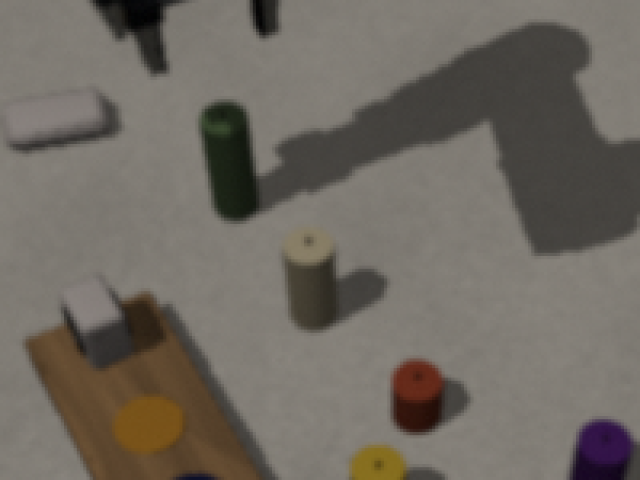

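```bash
python3 - <<'E'
from h import *
c=lambda P:((proj("scene",P)-[130,40])*3.2).round(0).tolist()
y=np.array([-.9988,.0488,0]);p=np.array([.4493,-.3704,.1518])
print(c([p,p+.044*y,p-.044*y,p+.055*y,p-.055*y,[.4488,-.3698,.11],[.4488,-.3698,0]]))
m=snapshot("top");cv2.imwrite("pics/t2.png",cv2.resize(m[150:270,300:460,::-1],(640,480),interpolation=3))
print(((proj("top",[p,p+.044*y,p-.044*y,[.4488,-.3698,.11]])-[300,150])*4).round())
E
```

```text
[[216.0, 75.0], [261.0, 59.0], [169.0, 92.0], [272.0, 55.0], [158.0, 96.0], [222.0, 113.0], [236.0, 203.0]]
[[393. 267.]
 [393. 331.]
 [394. 204.]
 [371. 273.]]
```

View pics/t2.png

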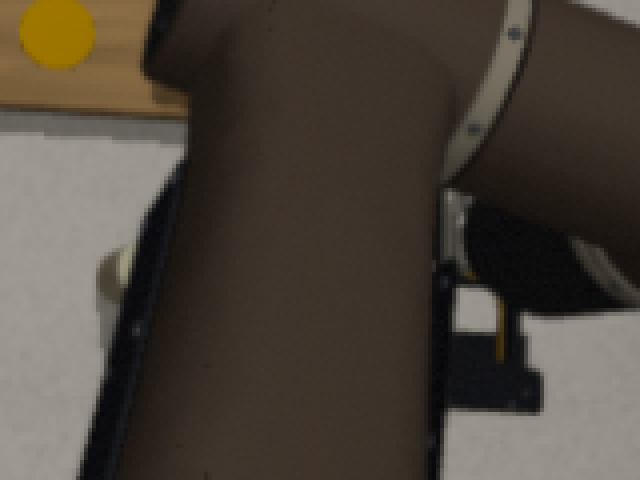

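```bash
python3 - <<'E'
from h import *
o=get_obs();p=o['tool_pos'];print(o['clock'],p,o['orientation'],o['joint_pos'])
y=np.array([-.9988,.0488,0]);x=np.array([-.0488,-.9988,0])
m=cv2.resize(snapshot("scene")[20:110,130:250,::-1],(800,600),interpolation=3)
m=cv2.convertScaleAbs(m,alpha=2.5)
for s in(-1,1):
  for t in (-1,1):
   for z in (0,.045):
    q=(proj("scene",p+s*.044*y+t*.0095*x+[0,0,z])[0]-[130,20])*6.667
    cv2.circle(m,tuple(int(v) for v in q),4,(0,0,255) if z==0 else (0,255,0),-1)
cv2.imwrite("pics/s3.png",m)
E
```

```text
4.8833 [ 0.44906046 -0.3705862   0.15170657] [-1.79840713e+02 -5.82493424e-02 -9.28765608e+01] [-2.02913628e+01  1.36270790e+01 -1.50467088e+01  9.02634129e-03
 -6.11567933e+01  1.74105402e+01]
```

View pics/s3.png

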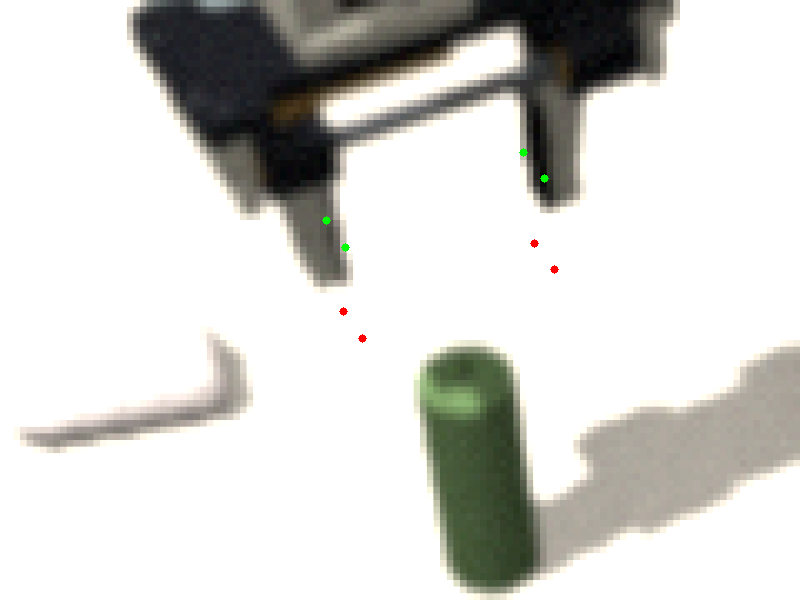

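The fingertips show at crop (335,283) and (552,206), about 25 mm above where the TCP projects. I'll check whether the tips swing down as the fingers close, while still above the candle.

```bash
python3 -m inch '0 0 0 0 0 0;0 0 0 0 0 0;0 0 0 0 0 0;0 0 0 0 0 0;0 0 0 0 0 0;0 0 0 0 0 0;0 0 0 0 0 0;0 0 0 0 0 0' 0.1; python3 - <<'E'
from h import *
o=get_obs();p=o['tool_pos'];print(o['clock'],p,o['opening'])
w=o['opening']/2
y=np.array([-.9988,.0488,0]);x=np.array([-.0488,-.9988,0])
m=cv2.resize(snapshot("scene")[20:110,130:250,::-1],(800,600),interpolation=3)
m=cv2.convertScaleAbs(m,alpha=1.6)
for s in(-1,1):
  for t in (-1,1):
   for z in (0,.045):
    q=(proj("scene",p+s*w*y+t*.0095*x+[0,0,z])[0]-[130,20])*6.667
    cv2.circle(m,tuple(int(v) for v in q),4,(0,0,255) if z==0 else (0,255,0),-1)
cv2.imwrite("pics/s4.png",m)
p=camera_params("scene");R=cv2.Rodrigues(p["rvec"])[0];print(-R.T@p["tvec"])
E
```

```text
clock: 5.6
tool_pos: [0.4478, -0.3713, 0.1499]
orientation: [180.0, 0.0, -93.0]
force: [-0.5, -0.3, 0.2]
opening: 0.0417
gripper_force: 0.0
5.6 [ 0.44777938 -0.37130011  0.1498915 ] 0.041663977442444176
[0.79399406 0.47944904 0.89434259]
```

View pics/s4.png

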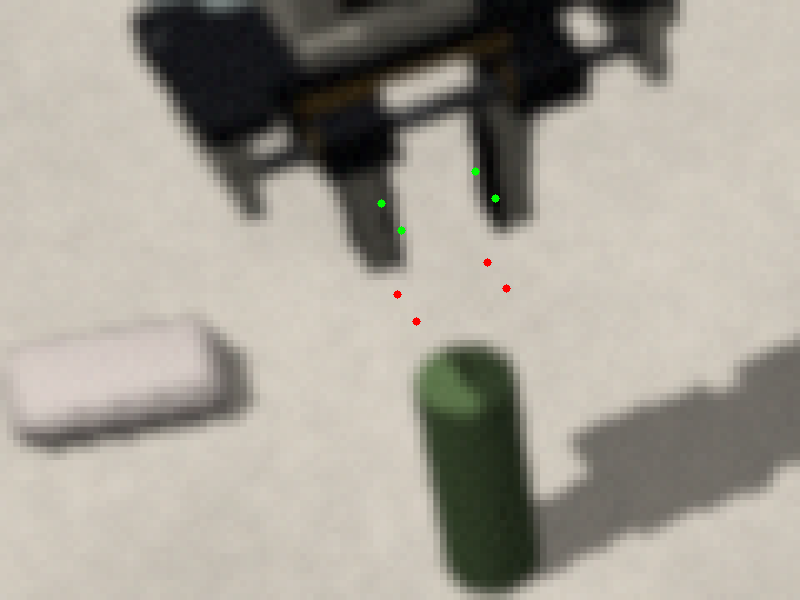

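```bash
python3 -m inch '0 0 0 0 0 0;0 0 0 0 0 0;0 0 0 0 0 0;0 0 0 0 0 0;0 0 0 0 0 0;0 0 0 0 0 0;0 0 .08 0 0 0;0 0 .167 0 0 0;0 0 .167 0 0 0;0 0 .167 0 0 0' -1; python3 - <<'E'
from h import *
o=get_obs();p=o['tool_pos'];w=o['opening']/2
y=np.array([-.9988,.0488,0]);x=np.array([-.0488,-.9988,0])
m=cv2.resize(snapshot("scene")[20:140,130:290,::-1],(800,600),interpolation=3)
m=cv2.convertScaleAbs(m,alpha=1.6)
for s in(-1,1):
  for t in (-1,1):
   for z in (0,.045):
    q=(proj("scene",p+s*w*y+t*.0095*x+[0,0,z])[0]-[130,20])*5
    cv2.circle(m,tuple(int(v) for v in q),3,(0,0,255) if z==0 else (0,255,0),-1)
cv2.imwrite("pics/s5.png",m)
E
```

```text
clock: 6.48
tool_pos: [0.4469, -0.371, 0.0991]
orientation: [179.8, 0.0, -93.0]
force: [-0.4, 0.5, 0.4]
opening: 0.0876
gripper_force: 0.0
```

View pics/s5.png

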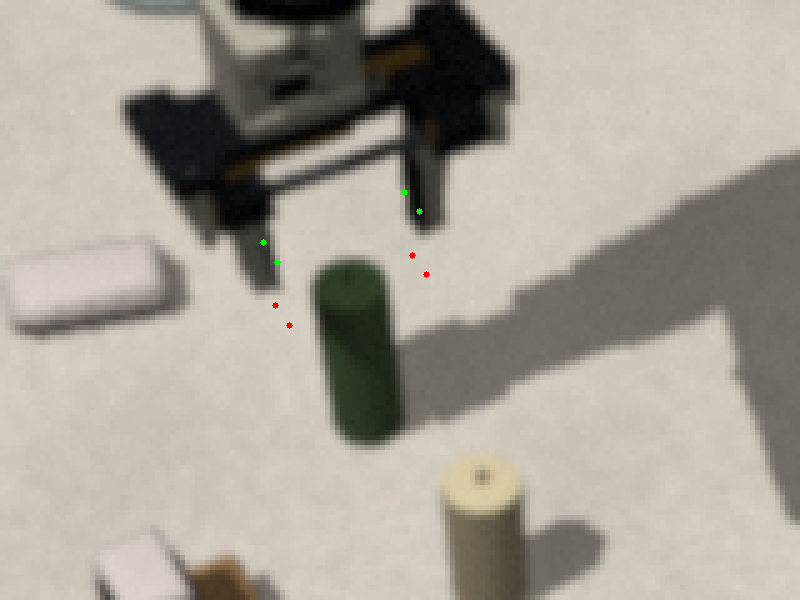

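```bash
python3 g.py "0.4488 -.3698 .06"; python3 -m inch '-.004 -.006 .08 0 0 0;-.004 -.006 .13 0 0 -.001;-.004 -.006 .13 0 0 -.001;-.004 -.006 .13 0 0 -.001;-.004 -.006 .13 0 0 -.001' -1; python3 - <<'E'
from h import *
o=get_obs();p=o['tool_pos'];w=o['opening']/2
y=np.array([-.9988,.0488,0]);x=np.array([-.0488,-.9988,0])
m=cv2.resize(snapshot("scene")[40:130,150:270,::-1],(800,600),interpolation=3)
m=cv2.convertScaleAbs(m,alpha=1.6)
for s in(-1,1):
  for t in (-1,1):
   for z in (0,.045):
    q=(proj("scene",p+s*w*y+t*.0095*x+[0,0,z])[0]-[150,40])*6.667
    cv2.circle(m,tuple(int(v) for v in q),3,(0,0,255) if z==0 else (0,255,0),-1)
cv2.imwrite("pics/s6.png",m)
E
```

```text
now 6.5333 [ 0.4479 -0.3716  0.1005] [ 1.7996e+02 -2.0000e-02 -9.2950e+01] 0.0874
[ 0.4488 -0.3698  0.06  ] -0.006 -0.003 0.135 0.000 -0.000 -0.001 rows 1.0
clock: 6.95
tool_pos: [0.4508, -0.3708, 0.0627]
orientation: [-179.9, -0.1, -92.8]
force: [0.1, -0.3, 0.3]
opening: 0.0876
gripper_force: 0.0
```

View pics/s6.png

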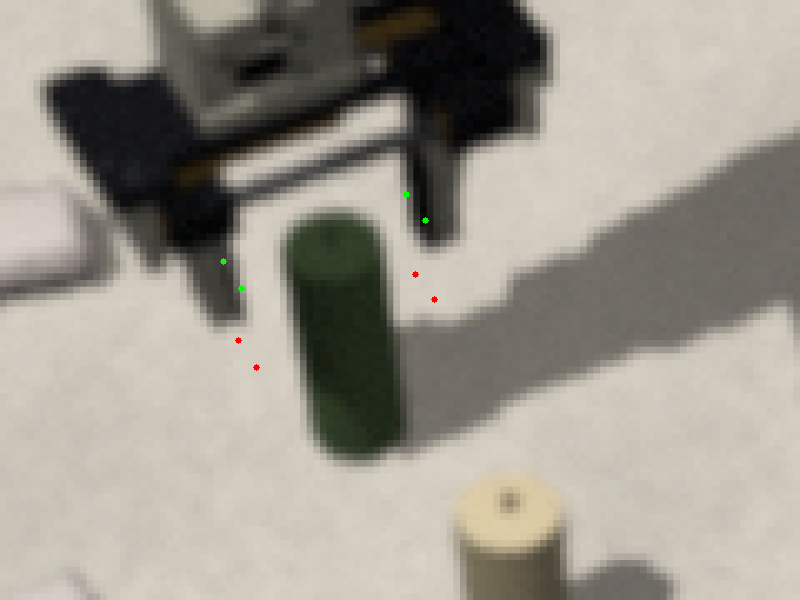

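Held against the candle, the tips' midpoint (331,280) lies on the candle's axis at z≈0.089. To tell a height offset from a sideways one, I'll close to just under 45 mm. A force with the opening stopped at 45 mm means the gripper is centred.

```bash
python3 -m inch '0 0 0 0 0 0;0 0 0 0 0 0;0 0 0 0 0 0;0 0 0 0 0 0;0 0 0 0 0 0;0 0 0 0 0 0;0 0 0 0 0 0' 0; python3 -m inch '0 0 0 0 0 0;0 0 0 0 0 0;0 0 0 0 0 0;0 0 0 0 0 0' 0.06;  python3 g.py ".449 -.37 .06"
```

```text
clock: 7.58
tool_pos: [0.4496, -0.3701, 0.0608]
orientation: [180.0, 0.0, -92.8]
force: [-0.5, 0.0, 0.0]
opening: 0.0476
gripper_force: 0.2
clock: 7.92
tool_pos: [0.4495, -0.3701, 0.0608]
orientation: [180.0, 0.0, -92.8]
force: [-0.7, 0.3, 0.7]
opening: 0.0441
gripper_force: 30.0
now 7.9167 [ 0.4495 -0.3701  0.0608] [ 1.7998e+02  1.0000e-02 -9.2790e+01] 0.0441
[ 0.449 -0.37   0.06 ] -0.000 0.002 0.003 0.000 0.000 0.000 rows 1.0
```

```bash
python3 -m inch '0 0 -.05 0 0 0;0 0 -.15 0 0 0;0 0 -.25 0 0 0;0 0 -.35 0 0 0;0 0 -.45 0 0 0;0 0 -.55 0 0 0;0 0 -.6 0 0 0;0 0 -.6 0 0 0;0 0 -.6 0 0 0'; python3 g.py ".5497 -.128 .24;.6556 .1147 .24;.6556 .1147 .1"
```

```text
clock: 8.67
tool_pos: [0.45, -0.37, 0.2413]
orientation: [-179.9, 0.0, -92.8]
force: [1.2, -0.2, -2.2]
opening: 0.0442
gripper_force: 30.0
now 8.6667 [ 0.45   -0.37    0.2413] [-179.9    0.   -92.8] 0.0442
[ 0.5497 -0.128   0.24  ] -0.822 -0.292 0.005 -0.001 0.000 0.000 rows 7.0
[0.6556 0.1147 0.24  ] -0.825 -0.313 -0.000 0.000 0.000 0.000 rows 7.0
[0.6556 0.1147 0.1   ] 0.000 -0.000 0.467 0.000 0.000 0.000 rows 4.0
```

```bash
python3 -m inch '-.05 -.02 0 0 0 0;-.13 -.05 0 0 0 0;-.23 -.08 0 0 0 0;-.34 -.12 0 0 0 0;-.45 -.16 0 0 0 0;-.56 -.2 0 0 0 0;-.66 -.23 0 0 0 0;-.74 -.26 0 0 0 0;-.79 -.28 0 0 0 0;-.822 -.292 .005 0 0 0' >/dev/null
python3 -m inch '-.05 -.02 0 0 0 0;-.13 -.05 0 0 0 0;-.23 -.08 0 0 0 0;-.34 -.12 0 0 0 0;-.45 -.17 0 0 0 0;-.56 -.21 0 0 0 0;-.66 -.25 0 0 0 0;-.75 -.28 0 0 0 0;-.8 -.3 0 0 0 0;-.825 -.313 0 0 0 0' >/dev/null
python3 -m inch '0 0 0 0 0 0;0 0 0 0 0 0;0 0 0 0 0 0'
python3 g.py ".6556 .1147 .1"
```

```text
clock: 10.58
tool_pos: [0.6546, 0.1133, 0.2391]
orientation: [180.0, -0.0, -92.8]
force: [-0.3, -0.4, -1.4]
opening: 0.0445
gripper_force: 30.0
now 10.5833 [0.6546 0.1133 0.2391] [ 1.7996e+02 -2.0000e-02 -9.2850e+01] 0.0445
[0.6556 0.1147 0.1   ] -0.005 -0.004 0.464 0.000 -0.000 -0.000 rows 4.0
```

```bash
python3 -m inch '-.003 -.002 .05 0 0 0;-.003 -.002 .13 0 0 0;-.003 -.002 .22 0 0 0;-.003 -.002 .31 0 0 0;-.003 -.002 .39 0 0 0;-.003 -.002 .43 0 0 0;-.003 -.002 .445 0 0 0;-.003 -.002 .445 0 0 0;-.003 -.002 .445 0 0 0' 
python3 g.py ".6556 .1147 .0945"; python3 - <<'E'
from h import *
im={n:snapshot(n) for n in("scene","top")}
cv2.imwrite("pics/s7.png",cv2.convertScaleAbs(cv2.resize(im["scene"][200:305,180:320,::-1],(800,600),interpolation=3),alpha=1.6))
o=get_obs()['tool_pos']; print(((proj("scene",[[o[0],o[1],o[2]-.0608],[o[0],o[1],o[2]+.05],[.6556,.1147,.032],[o[0]-.022,o[1],o[2]],[o[0]+.022,o[1],o[2]]])-[180,200])*5.714).round())
E
```

```text
clock: 11.33
tool_pos: [0.6566, 0.1152, 0.1074]
orientation: [-179.9, 0.0, -92.8]
force: [0.9, 0.5, -1.1]
opening: 0.0442
gripper_force: 30.0
now 11.3333 [0.6566 0.1152 0.1074] [-1.7989e+02  2.0000e-02 -9.2800e+01] 0.0442
[0.6556 0.1147 0.0945] 0.002 0.003 0.043 -0.001 0.000 0.000 rows 1.0
[[235. 293.]
 [214. 167.]
 [239. 306.]
 [274. 199.]
 [173. 255.]]
```

View pics/s7.png

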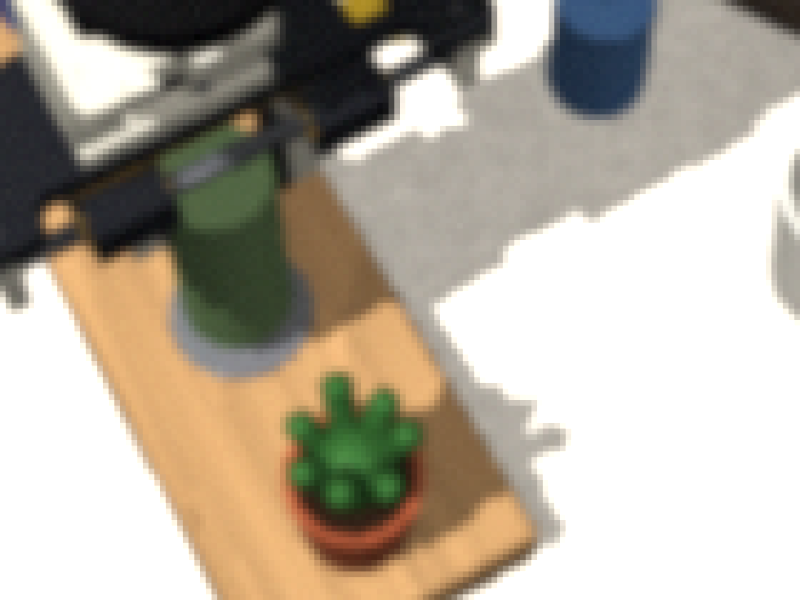

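```bash
python3 - <<'E'
from h import *
im=snapshot("scene");o=get_obs()['tool_pos']
f=cv2.GaussianBlur(im,(3,3),0).astype(float)+1; ch=f[:,:,1]/f.sum(2)
print(np.round(ch[225:266:2,222].tolist(),3))
m=mask(im,(222,250),.5)
for r in range(228,264,3): u=np.nonzero(m[r,205:240])[0]+205; print(r,u.min() if len(u) else 0,u.max() if len(u) else 0,end='; ')
print()
for dz in(0,-.012,-.024):
  H=cv2.convexHull(proj("scene",hullpts(o[0],o[1],o[2]-.0608+dz,.11,.0225)).astype(np.float32))[:,0]
  M=np.zeros(im.shape[:2],np.uint8);cv2.fillPoly(M,[np.round(H).astype(int)],1)
  print(dz,H.min(0),H.max(0),[(r,np.nonzero(M[r])[0].min(),np.nonzero(M[r])[0].max()) for r in range(228,264,3) if M[r].any()])
E
```

```text
[0.346 0.347 0.391 0.403 0.401 0.404 0.405 0.402 0.406 0.4   0.406 0.406
 0.4   0.404 0.404 0.412 0.405 0.393 0.339 0.33  0.33 ]
228 222 228; 231 217 229; 234 211 228; 237 211 229; 240 210 229; 243 210 229; 246 210 229; 249 211 229; 252 212 229; 255 213 229; 258 216 226; 261 0 0; 
0 [206.65611 219.81702] [230.9657 260.5215] [(228, np.int64(207), np.int64(228)), (231, np.int64(207), np.int64(228)), (234, np.int64(207), np.int64(229)), (237, np.int64(208), np.int64(229)), (240, np.int64(209), np.int64(230)), (243, np.int64(209), np.int64(230)), (246, np.int64(210), np.int64(230)), (249, np.int64(211), np.int64(231)), (252, np.int64(212), np.int64(231)), (255, np.int64(212), np.int64(230)), (258, np.int64(214), np.int64(228)), (261, np.int64(220), np.int64(221))]
-0.012 [207.23001 222.52663] [231.21942 262.5931 ] [(228, np.int64(208), np.int64(228)), (231, np.int64(207), np.int64(229)), (234, np.int64(207), np.int64(229)), (237, np.int64(208), np.int64(230)), (240, np.int64(208), np.int64(230)), (243, np.int64(209), np.int64(230)), (246, np.int64(210), np.int64(230)), (249, np.int64(210), np.int64(231)), (252, np.int64(211), np.int64(231)), (255, np.int64(212), np.int64(231)), (258, np.int64(213), np.int64(230)), (261, np.int64(215), np.int64(227))]
-0.024 [207.79013 225.1732 ] [231.4677  264.62027] [(228, np.int64(211), np.int64(227)), (231, np.int64(209), np.int64(228)), (234, np.int64(208), np.int64(229)), (237, np.int64(208), np.int64(229)), (240, np.int64(209), np.int64(230)), (243, np.int64(209), np.int64(230)), (246, np.int64(210), np.int64(230)), (249, np.int64(211), np.int64(231)), (252, np.int64(212), np.int64(231)), (255, np.int64(212), np.int64(231)), (258, np.int64(213), np.int64(231)), (261, np.int64(214), np.int64(229))]
```

The silhouette matches the predicted pose with no slip. Now lowering gently.

```bash
python3 -m inch '.002 .002 .01 0 0 0;.002 .002 .02 0 0 0;.002 .002 .03 0 0 0;.002 .002 .038 0 0 0;.002 .002 .04 0 0 0;.002 .002 .04 0 0 0;.002 .002 .04 0 0 0'; python3 g.py ".6556 .1147 .0928"
```

```text
clock: 12.07
tool_pos: [0.6551, 0.1148, 0.0938]
orientation: [180.0, -0.0, -92.8]
force: [0.2, 0.1, -1.3]
opening: 0.0442
gripper_force: 30.0
now 12.0667 [0.6551 0.1148 0.0938] [ 1.7999e+02 -1.0000e-02 -9.2780e+01] 0.0442
[0.6556 0.1147 0.0928] 0.000 -0.002 0.003 0.000 -0.000 0.000 rows 1.0
```

```bash
python3 -m inch '0 0 .002 0 0 0;0 0 .004 0 0 0;0 0 .004 0 0 0;0 0 .004 0 0 0'|grep -E "pos|force"; python3 -m inch '0 0 .002 0 0 0;0 0 .003 0 0 0;0 0 .003 0 0 0;0 0 .003 0 0 0'|grep -E "pos|force"
```

```text
tool_pos: [0.6552, 0.1149, 0.0929]
force: [0.2, -0.2, -0.8]
gripper_force: 30.0
tool_pos: [0.6553, 0.1149, 0.0928]
force: [-2.0, -0.1, 5.1]
gripper_force: 30.0
```

```bash
python3 -m inch '0 0 0 0 0 0;0 0 0 0 0 0;0 0 0 0 0 0;0 0 0 0 0 0;0 0 0 0 0 0;0 0 0 0 0 0;0 0 0 0 0 0;0 0 0 0 0 0' -1 |grep -E "force|open"; python3 -m inch '0 0 -.05 0 0 0;0 0 -.15 0 0 0;0 0 -.25 0 0 0;0 0 -.35 0 0 0;0 0 -.45 0 0 0;0 0 -.5 0 0 0;0 0 -.5 0 0 0' >/dev/null;  python3 g.py ".55 -.05 .24;.4532 -.2114 .2;.4532 -.2114 .034"
```

```text
force: [0.2, -0.7, -0.2]
opening: 0.0864
gripper_force: 0.0
now 13.9833 [0.6571 0.1152 0.2469] [-1.796e+02  1.400e-01 -9.277e+01] 0.0877
[ 0.55 -0.05  0.24] 0.567 0.330 0.019 -0.002 0.001 0.000 rows 5.0
[ 0.4532 -0.2114  0.2   ] 0.553 0.296 0.133 0.000 0.000 0.000 rows 5.0
[ 0.4532 -0.2114  0.034 ] 0.000 -0.000 0.553 0.000 0.000 0.000 rows 4.0
```

```bash
python3 -m inch '.57 .33 .02 0 0 0;.57 .33 .02 0 0 0;.57 .33 .02 0 0 0;.57 .33 .02 0 0 0;.57 .33 .02 0 0 0;.57 .33 .02 0 0 0' >/dev/null; python3 -m inch '.55 .296 .13 0 0 0;.55 .296 .13 0 0 0;.55 .296 .13 0 0 0;.55 .296 .13 0 0 0;.55 .296 .13 0 0 0;.55 .296 .13 0 0 0;.55 .296 .13 0 0 0;.55 .296 .13 0 0 0;.55 .296 .13 0 0 0;.55 .296 .13 0 0 0' >/dev/null;  python3 g.py ".4532 -.2114 .12;.4532 -.2114 .034"
python3 - <<'E'
from h import *
im={n:snapshot(n) for n in("scene","top")}
s={"scene":(214,237)}
q=proj("top",[.6556,.1147,.142])[0];s["top"]=tuple(q);print(q)
print(centre((.032,.11,.0225,s),im))
E
```

```text
now 15.3167 [ 0.4518 -0.2109  0.1968] [-179.99    0.    -92.71] 0.0876
[ 0.4532 -0.2114  0.12  ] 0.002 -0.005 0.256 -0.000 0.000 0.000 rows 2.0
[ 0.4532 -0.2114  0.034 ] 0.000 -0.000 0.287 0.000 0.000 0.000 rows 3.0
[224.48849207 141.83029187]
(array([0.65187698, 0.09018746]), {'scene': array([0.65464064, 0.11462448]), 'top': array([0.6480487 , 0.05590695])}, [('scene', 689, 734), ('top', 3025, 326)])
```

Sage stands at (0.6546, 0.1146), within about 1 mm of the pad centre. Next, ivory.

```bash
python3 -m inch '.002 -.005 .13 0 0 0;.002 -.005 .256 0 0 0;.002 -.005 .256 0 0 0;.002 -.005 .256 0 0 0;.002 -.005 .256 0 0 0'|grep -E "pos|orie"; python3 -m inch '0 0 .1 0 0 0;0 0 .2 0 0 0;0 0 .287 0 0 0;0 0 .287 0 0 0;0 0 .287 0 0 0;0 0 .287 0 0 0'|grep -E "pos|force"; python3 g.py ".4532 -.2114 .034"
```

```text
tool_pos: [0.4539, -0.2125, 0.1217]
orientation: [-179.9, -0.1, -92.7]
tool_pos: [0.4547, -0.2126, 0.0364]
force: [-0.5, -0.5, 1.0]
gripper_force: 0.0
now 16.3333 [ 0.4547 -0.2126  0.0364] [-1.7981e+02 -4.0000e-02 -9.2740e+01] 0.0873
[ 0.4532 -0.2114  0.034 ] -0.004 0.005 0.008 -0.001 -0.000 0.000 rows 1.0
```

```bash
python3 -m inch '-.003 .003 .003 0 0 0;-.003 .003 .003 0 0 0;-.003 .003 .003 0 0 0;-.003 .003 .003 0 0 0;-.003 .003 .003 0 0 0;-.003 .003 .003 0 0 0;-.003 .003 .003 0 0 0' 0 |grep -E "pos|open"; python3 -m inch '0 0 0 0 0 0;0 0 0 0 0 0;0 0 0 0 0 0;0 0 0 0 0 0' 0.06|grep -E "pos|force|open";python3 -m inch '0 0 0 0 0 0;0 0 0 0 0 0;0 0 -.05 0 0 0;0 0 -.15 0 0 0;0 0 -.25 0 0 0;0 0 -.35 0 0 0;0 0 -.45 0 0 0;0 0 -.5 0 0 0;0 0 -.5 0 0 0;0 0 -.5 0 0 0'; python3 g.py ".55 -.09 .19;.6513 .0248 .19;.6513 .0248 .076"
```

```text
tool_pos: [0.4517, -0.2114, 0.033]
opening: 0.0472
tool_pos: [0.4518, -0.2114, 0.033]
force: [-0.2, 0.0, 0.4]
opening: 0.0443
gripper_force: 30.0
clock: 18.08
tool_pos: [0.4518, -0.2112, 0.1833]
orientation: [-179.9, 0.0, -92.8]
force: [0.3, 0.5, -2.5]
opening: 0.0444
gripper_force: 30.0
now 18.0833 [ 0.4518 -0.2112  0.1833] [-1.7992e+02  3.0000e-02 -9.2810e+01] 0.0444
[ 0.55 -0.09  0.19] -0.419 -0.307 -0.022 -0.000 0.000 -0.000 rows 4.0
[0.6513 0.0248 0.19  ] -0.399 -0.319 -0.000 0.000 0.000 0.000 rows 4.0
[0.6513 0.0248 0.076 ] 0.000 -0.000 0.380 0.000 0.000 0.000 rows 3.0
```

```bash
python3 -m inch '-.03 -.02 0 0 0 0;-.08 -.06 0 0 0 0;-.15 -.11 0 0 0 0;-.22 -.16 0 0 0 0;-.29 -.21 0 0 0 0;-.35 -.25 0 0 0 0;-.39 -.28 0 0 0 0;-.419 -.307 0 0 0 0;-.46 -.34 0 0 0 0;-.52 -.39 0 0 0 0' >/dev/null
python3 g.py ".6513 .0248 .185;.6513 .0248 .08"
```

```text
now 18.9167 [ 0.5759 -0.0612  0.1825] [ 1.7993e+02 -1.0000e-02 -9.2860e+01] 0.0443
[0.6513 0.0248 0.185 ] -0.299 -0.237 -0.009 0.000 -0.000 -0.000 rows 3.0
[0.6513 0.0248 0.08  ] 0.000 -0.000 0.350 0.000 0.000 0.000 rows 3.0
```

```bash
python3 -m inch '-.07 -.05 0 0 0 0;-.14 -.11 0 0 0 0;-.2 -.16 0 0 0 0;-.25 -.2 0 0 0 0;-.28 -.225 0 0 0 0;-.299 -.237 0 0 0 0;-.299 -.237 0 0 0 0;-.299 -.237 0 0 0 0'|grep pos
python3 -m inch '0 0 .05 0 0 0;0 0 .13 0 0 0;0 0 .22 0 0 0;0 0 .3 0 0 0;0 0 .34 0 0 0;0 0 .35 0 0 0;0 0 .35 0 0 0;0 0 .35 0 0 0;0 0 .35 0 0 0'
python3 g.py ".6513 .0248 .066"
```

```text
tool_pos: [0.6511, 0.0245, 0.1826]
clock: 20.33
tool_pos: [0.6527, 0.025, 0.0799]
orientation: [-179.8, 0.0, -92.8]
force: [0.4, -0.2, -0.4]
opening: 0.0443
gripper_force: 30.0
now 20.3333 [0.6527 0.025  0.0799] [-1.7984e+02  4.0000e-02 -9.2780e+01] 0.0443
[0.6513 0.0248 0.066 ] 0.001 0.005 0.046 -0.001 0.000 0.000 rows 1.0
```

```bash
python3 -m inch '0 .001 .01 0 0 0;0 .001 .02 0 0 0;0 .001 .03 0 0 0;0 .001 .04 0 0 0;0 .001 .045 0 0 0;0 .001 .045 0 0 0;0 .001 .045 0 0 0'|grep -E "pos|force"; python3 -m inch '0 0 .002 0 0 0;0 0 .004 0 0 0;0 0 .004 0 0 0;0 0 .004 0 0 0'|grep -E "pos|force"
```

```text
tool_pos: [0.6513, 0.0249, 0.065]
force: [-2.0, 0.4, 4.7]
gripper_force: 30.0
tool_pos: [0.6514, 0.0249, 0.0649]
force: [-5.2, 1.5, 11.7]
gripper_force: 30.0
```

```bash
python3 g.py ".6513 .0248 .065"
```

```text
now 21.25 [0.6514 0.0249 0.0649] [-1.7995e+02 -1.0000e-02 -9.2760e+01] 0.0444
[0.6513 0.0248 0.065 ] 0.000 0.000 -0.000 -0.000 -0.000 0.000 rows 1.0
```

```bash
python3 -m inch '0 0 -.003 0 0 0;0 0 -.003 0 0 0;0 0 -.003 0 0 0;0 0 -.003 0 0 0;0 0 -.003 0 0 0;0 0 -.003 0 0 0;0 0 -.003 0 0 0;0 0 -.003 0 0 0;0 0 -.003 0 0 0;0 0 -.003 0 0 0' -1 |grep -E "force|open"; python3 -m inch '0 0 -.05 0 0 0;0 0 -.15 0 0 0;0 0 -.25 0 0 0;0 0 -.35 0 0 0;0 0 -.4 0 0 0;0 0 -.4 0 0 0;0 0 -.4 0 0 0' >/dev/null;  python3 g.py ".4577 .087 .18;.4577 .087 .018"
```

```text
force: [-0.1, -1.4, -0.5]
opening: 0.0876
gripper_force: 0.0
now 22.6667 [0.6517 0.0251 0.1853] [-1.7987e+02  6.0000e-02 -9.2790e+01] 0.0875
[0.4577 0.087  0.18  ] -0.174 0.656 0.017 -0.001 0.000 0.000 rows 5.0
[0.4577 0.087  0.018 ] 0.000 -0.000 0.540 0.000 0.000 0.000 rows 4.0
```

```bash
python3 -m inch '-.174 .656 .01 0 0 0;-.174 .656 .01 0 0 0;-.174 .656 .01 0 0 0;-.174 .656 .01 0 0 0;-.174 .656 .01 0 0 0;-.174 .656 .01 0 0 0;-.174 .656 .01 0 0 0;-.174 .656 .01 0 0 0;-.174 .656 .01 0 0 0;-.174 .656 .01 0 0 0' |grep pos;  python3 -m inch '0 0 .1 0 0 0;0 0 .2 0 0 0;0 0 .3 0 0 0;0 0 .3 0 0 0;0 0 .3 0 0 0;0 0 .3 0 0 0;0 0 .3 0 0 0' |grep pos; python3 g.py ".4577 .087 .018"
python3 - <<'E'
from h import *
im={n:snapshot(n) for n in("scene","top")}
cv2.imwrite("pics/s8.png",cv2.convertScaleAbs(cv2.resize(im["scene"][110:290,160:400,::-1],(800,600),interpolation=3),alpha=1.6))
print(centre((.032,.09,.0225,{"scene":tuple(proj("scene",[.6513,.0248,.11])[0])}),im))
print(centre((0,.07,.0225,{"scene":(285,200)}),im))
E
```

```text
tool_pos: [0.4578, 0.0864, 0.1806]
tool_pos: [0.4587, 0.0872, 0.0928]
now 24.0833 [0.4587 0.0872 0.0928] [-1.7987e+02  7.0000e-02 -9.2790e+01] 0.0875
[0.4577 0.087  0.018 ] 0.001 0.004 0.249 -0.001 0.000 0.000 rows 2.0
(array([0.66292677, 0.06638859]), {'scene': array([0.66292677, 0.06638859])}, [('scene', 9198, 636)])
(array([0.45854429, 0.08769995]), {'scene': array([0.45854429, 0.08769995])}, [('scene', 367, 475)])
```

View pics/s8.png

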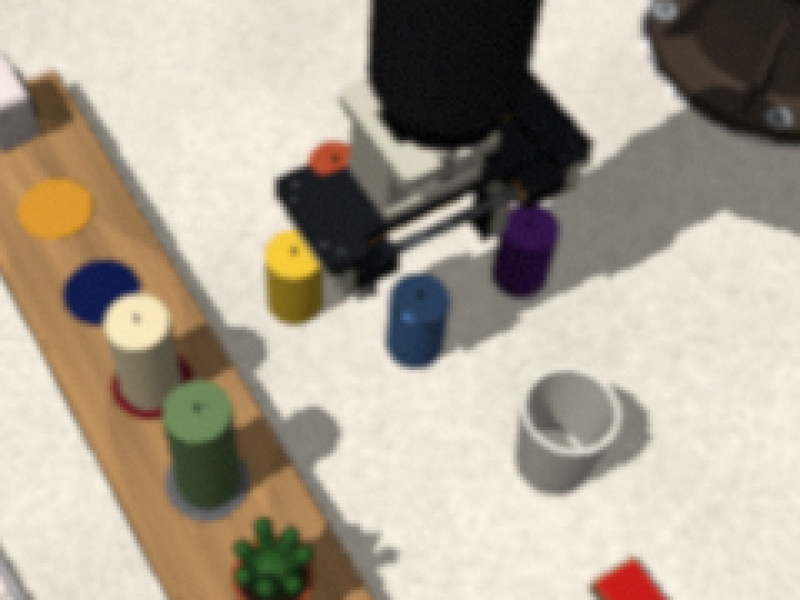

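Sage (205,460) and ivory (145,355) stand on their pads, and the gripper is over blue (418,320). The fingers clear yellow and purple.

```bash
python3 -m inch '0 .001 .1 0 0 0;0 .001 .2 0 0 0;0 .001 .247 0 0 0;0 .001 .247 0 0 0;0 .001 .247 0 0 0;0 .001 .247 0 0 0'|grep -E "pos|force"; python3 -m inch '0 0 0 0 0 0;0 0 0 0 0 0;0 0 0 0 0 0;0 0 0 0 0 0;0 0 0 0 0 0;0 0 0 0 0 0;0 0 0 0 0 0' 0 |grep -E "pos|open"; python3 -m inch '0 0 0 0 0 0;0 0 0 0 0 0;0 0 0 0 0 0;0 0 0 0 0 0' 0.06|grep -E "pos|force|open"; python3 -m inch '0 0 0 0 0 0;0 0 -.05 0 0 0;0 0 -.15 0 0 0;0 0 -.25 0 0 0;0 0 -.35 0 0 0;0 0 -.45 0 0 0;0 0 -.5 0 0 0;0 0 -.5 0 0 0;0 0 -.5 0 0 0'; python3 g.py ".55 -.04 .17;.6469 -.065 .17;.6469 -.065 .065"
```

```text
tool_pos: [0.4581, 0.0873, 0.0185]
force: [0.8, 0.3, 0.4]
gripper_force: 0.0
tool_pos: [0.457, 0.0866, 0.0171]
opening: 0.0473
tool_pos: [0.4569, 0.0866, 0.0171]
force: [-0.1, -0.2, 0.2]
opening: 0.0445
gripper_force: 30.0
clock: 26.35
tool_pos: [0.4571, 0.0869, 0.1676]
orientation: [-179.9, 0.1, -92.8]
force: [-0.7, -0.2, -2.5]
opening: 0.0438
gripper_force: 30.0
now 26.35 [0.4571 0.0869 0.1676] [-1.7992e+02  8.0000e-02 -9.2800e+01] 0.0438
[ 0.55 -0.04  0.17] 0.407 -0.330 -0.008 -0.000 0.000 -0.000 rows 4.0
[ 0.6469 -0.065   0.17  ] 0.067 -0.327 -0.000 0.000 0.000 0.000 rows 3.0
[ 0.6469 -0.065   0.065 ] 0.000 -0.000 0.350 0.000 0.000 0.000 rows 3.0
```

```bash
python3 -m inch '.03 -.02 0 0 0 0;.08 -.06 0 0 0 0;.15 -.12 0 0 0 0;.22 -.18 0 0 0 0;.29 -.24 0 0 0 0;.35 -.28 0 0 0 0;.39 -.31 0 0 0 0;.407 -.33 0 0 0 0;.407 -.33 0 0 0 0' >/dev/null
python3 -m inch '.01 -.03 0 0 0 0;.02 -.1 0 0 0 0;.04 -.18 0 0 0 0;.05 -.25 0 0 0 0;.06 -.3 0 0 0 0;.067 -.327 0 0 0 0;.067 -.327 0 0 0 0;.067 -.327 0 0 0 0;.067 -.327 0 0 0 0'|grep pos
python3 g.py ".6469 -.065 .065"
```

```text
tool_pos: [0.646, -0.0645, 0.167]
now 27.85 [ 0.646  -0.0645  0.167 ] [ 1.7997e+02  1.0000e-02 -9.2770e+01] 0.0442
[ 0.6469 -0.065   0.065 ] 0.001 -0.003 0.340 0.000 0.000 0.000 rows 3.0
```

```bash
python3 -m inch '.001 -.003 .05 0 0 0;.001 -.003 .13 0 0 0;.001 -.003 .22 0 0 0;.001 -.003 .3 0 0 0;.001 -.003 .33 0 0 0;.001 -.003 .34 0 0 0;.001 -.003 .34 0 0 0;.001 -.003 .34 0 0 0;.001 -.003 .34 0 0 0;.001 -.003 .34 0 0 0'|grep -E "pos|force"; python3 g.py ".6469 -.065 .0495"
```

```text
tool_pos: [0.6487, -0.0652, 0.0667]
force: [0.0, 0.6, -0.8]
gripper_force: 30.0
now 28.6833 [ 0.6487 -0.0652  0.0667] [-1.7986e+02  2.0000e-02 -9.2780e+01] 0.0442
[ 0.6469 -0.065   0.0495] -0.000 0.006 0.057 -0.001 0.000 0.000 rows 1.0
```

```bash
python3 -m inch '0 .002 .01 0 0 0;0 .002 .02 0 0 0;0 .002 .03 0 0 0;0 .002 .04 0 0 0;0 .002 .046 0 0 0;0 .002 .046 0 0 0;0 .002 .046 0 0 0'|grep -E "pos|force"; python3 -m inch '0 0 .001 0 0 0;0 0 .003 0 0 0;0 0 .003 0 0 0;0 0 .003 0 0 0'|grep -E "pos|force"
```

```text
tool_pos: [0.647, -0.0653, 0.051]
force: [0.1, 0.5, -0.8]
gripper_force: 30.0
tool_pos: [0.6472, -0.0653, 0.0504]
force: [0.3, -1.2, -0.5]
gripper_force: 30.0
```

```bash
python3 -m inch '0 0 .001 0 0 0;0 0 .003 0 0 0;0 0 .003 0 0 0;0 0 .003 0 0 0'|grep -E "pos|force"; python3 -m inch '0 0 .001 0 0 0;0 0 .002 0 0 0;0 0 .002 0 0 0;0 0 .002 0 0 0'|grep -E "pos|force"
```

```text
tool_pos: [0.6471, -0.0653, 0.0494]
force: [0.6, 0.7, -0.3]
gripper_force: 30.0
tool_pos: [0.6473, -0.0653, 0.0491]
force: [-1.2, -0.3, 2.2]
gripper_force: 30.0
```

Contact. Release, lift, and go to terracotta.

```bash
python3 -m inch '0 0 0 0 0 0;0 0 0 0 0 0;0 0 0 0 0 0;0 0 0 0 0 0;0 0 0 0 0 0;0 0 0 0 0 0;0 0 0 0 0 0;0 0 0 0 0 0;0 0 0 0 0 0;0 0 0 0 0 0' -1 |grep -E "force|open"; python3 -m inch '0 0 -.05 0 0 0;0 0 -.15 0 0 0;0 0 -.25 0 0 0;0 0 -.35 0 0 0;0 0 -.4 0 0 0;0 0 -.4 0 0 0;0 0 -.4 0 0 0' >/dev/null;  python3 g.py ".4349 -.0647 .17;.4349 -.0647 .09;.4349 -.0647 .01"
```

```text
force: [-0.2, 0.4, -1.1]
opening: 0.0873
gripper_force: 0.0
now 31.6833 [ 0.6476 -0.0651  0.17  ] [-1.7987e+02  4.0000e-02 -9.2790e+01] 0.0877
[ 0.4349 -0.0647  0.17  ] 0.033 0.708 -0.002 -0.001 0.000 0.000 rows 6.0
[ 0.4349 -0.0647  0.09  ] 0.000 -0.000 0.267 0.000 0.000 0.000 rows 2.0
[ 0.4349 -0.0647  0.01  ] 0.000 -0.000 0.267 0.000 0.000 0.000 rows 2.0
```

```bash
python3 -m inch '.033 .708 0 0 0 0;.033 .708 0 0 0 0;.033 .708 0 0 0 0;.033 .708 0 0 0 0;.033 .708 0 0 0 0;.033 .708 0 0 0 0;.033 .708 0 0 0 0;.033 .708 0 0 0 0;.033 .708 0 0 0 0;.033 .708 0 0 0 0' |grep pos;  python3 -m inch '0 0 .1 0 0 0;0 0 .2 0 0 0;0 0 .26 0 0 0;0 0 .26 0 0 0;0 0 .26 0 0 0;0 0 .26 0 0 0;0 0 .26 0 0 0;0 0 .26 0 0 0;0 0 .26 0 0 0' |grep pos; python3 g.py ".4349 -.0647 .01"
```

```text
tool_pos: [0.4351, -0.0648, 0.1683]
tool_pos: [0.4352, -0.0647, 0.0918]
now 33.2667 [ 0.4352 -0.0647  0.0918] [-1.799e+02  3.000e-02 -9.279e+01] 0.0876
[ 0.4349 -0.0647  0.01  ] 0.000 0.002 0.273 -0.001 0.000 0.000 rows 2.0
```

```bash
python3 -m inch '0 0 .1 0 0 0;0 0 .2 0 0 0;0 0 .25 0 0 0;0 0 .265 0 0 0;0 0 .265 0 0 0;0 0 .265 0 0 0;0 0 .265 0 0 0;0 0 .265 0 0 0'|grep -E "pos|force"; python3 -m inch '0 0 0 0 0 0;0 0 0 0 0 0;0 0 0 0 0 0;0 0 0 0 0 0;0 0 0 0 0 0;0 0 0 0 0 0;0 0 0 0 0 0' 0 |grep -E "pos|open|force"; python3 -m inch '0 0 0 0 0 0;0 0 0 0 0 0;0 0 0 0 0 0;0 0 0 0 0 0' 0.06|grep -E "pos|force|open"; python3 -m inch '0 0 0 0 0 0;0 0 -.05 0 0 0;0 0 -.15 0 0 0;0 0 -.25 0 0 0;0 0 -.35 0 0 0;0 0 -.45 0 0 0;0 0 -.5 0 0 0;0 0 -.5 0 0 0;0 0 -.5 0 0 0'; python3 g.py ".54 -.11 .16;.6426 -.1549 .16;.6426 -.1549 .057"
```

```text
tool_pos: [0.4356, -0.0646, 0.0126]
force: [-0.6, -0.5, 1.0]
gripper_force: 0.0
tool_pos: [0.4345, -0.0649, 0.0113]
force: [0.8, -0.3, 0.3]
opening: 0.0471
gripper_force: 0.0
tool_pos: [0.4344, -0.0649, 0.0113]
force: [-0.4, 1.0, 0.8]
opening: 0.0433
gripper_force: 30.0
clock: 35.6
tool_pos: [0.4349, -0.0646, 0.1619]
orientation: [-179.9, 0.1, -92.8]
force: [-0.4, 0.4, -1.0]
opening: 0.0437
gripper_force: 30.0
now 35.6 [ 0.4349 -0.0646  0.1619] [-1.7989e+02  6.0000e-02 -9.2800e+01] 0.0437
[ 0.54 -0.11  0.16] 0.134 -0.357 0.007 -0.001 0.000 0.000 rows 3.0
[ 0.6426 -0.1549  0.16  ] 0.133 -0.349 -0.000 0.000 0.000 0.000 rows 3.0
[ 0.6426 -0.1549  0.057 ] 0.000 -0.000 0.343 0.000 0.000 0.000 rows 3.0
```

```bash
python3 -m inch '.01 -.03 0 0 0 0;.03 -.08 0 0 0 0;.06 -.16 0 0 0 0;.09 -.24 0 0 0 0;.12 -.31 0 0 0 0;.14 -.38 0 0 0 0;.17 -.46 0 0 0 0;.2 -.54 0 0 0 0;.23 -.61 0 0 0 0;.25 -.66 0 0 0 0' >/dev/null
python3 -m inch '.007 -.02 0 0 0 0;.014 -.035 0 0 0 0;.017 -.045 0 0 0 0;.017 -.045 0 0 0 0;.017 -.045 0 0 0 0;.017 -.045 0 0 0 0'|grep pos
python3 g.py ".6426 -.1549 .059"
```

```text
tool_pos: [0.6414, -0.1548, 0.1617]
now 36.9333 [ 0.6414 -0.1548  0.1617] [-1.7999e+02  1.0000e-02 -9.2770e+01] 0.0434
[ 0.6426 -0.1549  0.059 ] 0.000 -0.004 0.342 -0.000 0.000 0.000 rows 3.0
```

```bash
python3 -m inch '0 -.003 .05 0 0 0;0 -.003 .13 0 0 0;0 -.003 .22 0 0 0;0 -.003 .3 0 0 0;0 -.003 .33 0 0 0;0 -.003 .34 0 0 0;0 -.003 .34 0 0 0;0 -.003 .34 0 0 0;0 -.003 .34 0 0 0;0 -.003 .34 0 0 0'|grep -E "pos|force"; python3 -m inch '0 0 0 0 0 0;0 0 0 0 0 0;0 0 0 0 0 0'|grep -E pos;python3 g.py ".6426 -.1549 .0435"
```

```text
tool_pos: [0.6437, -0.1552, 0.061]
force: [0.6, 0.6, -0.9]
gripper_force: 30.0
tool_pos: [0.6429, -0.1552, 0.0598]
now 38.0167 [ 0.6429 -0.1552  0.0598] [-179.97    0.    -92.79] 0.0432
[ 0.6426 -0.1549  0.0435] -0.001 0.001 0.054 -0.000 0.000 0.000 rows 1.0
```

```bash
python3 -m inch '0 0 .01 0 0 0;0 0 .02 0 0 0;0 0 .03 0 0 0;0 0 .04 0 0 0;0 0 .048 0 0 0;0 0 .051 0 0 0;0 0 .051 0 0 0;0 0 .051 0 0 0;0 0 .051 0 0 0'|grep -E "pos|force"; python3 -m inch '0 0 .001 0 0 0;0 0 .003 0 0 0;0 0 .003 0 0 0;0 0 .003 0 0 0'|grep -E "pos|force"
```

```text
tool_pos: [0.6429, -0.1552, 0.0441]
force: [-0.4, -0.3, -0.3]
gripper_force: 30.0
tool_pos: [0.6429, -0.1552, 0.0434]
force: [0.0, 0.4, 1.1]
gripper_force: 30.0
```

```bash
python3 -m inch '0 0 .001 0 0 0;0 0 .001 0 0 0;0 0 .001 0 0 0'|grep -E "pos|force"; python3 -m inch '0 0 0 0 0 0;0 0 0 0 0 0;0 0 0 0 0 0;0 0 0 0 0 0;0 0 0 0 0 0;0 0 0 0 0 0;0 0 0 0 0 0;0 0 0 0 0 0;0 0 0 0 0 0;0 0 0 0 0 0' -1 |grep -E "force|open"; python3 -m inch '0 0 -.05 0 0 0;0 0 -.15 0 0 0;0 0 -.25 0 0 0;0 0 -.35 0 0 0;0 0 -.45 0 0 0;0 0 -.55 0 0 0;0 0 -.6 0 0 0;0 0 -.6 0 0 0' >/dev/null;  python3 -m inch '.3 .75 0 0 0 0;.3 .75 0 0 0 0;.3 .75 0 0 0 0;.3 .75 0 0 0 0;.3 .75 0 0 0 0;.3 .75 0 0 0 0;.3 .75 0 0 0 0;.3 .75 0 0 0 0;.3 .75 0 0 0 0'
python3 - <<'E'
from h import *
im={n:snapshot(n) for n in("scene","top")}
a=cv2.resize(im["scene"][130:310,150:390,::-1],(800,600),interpolation=3)
cv2.imwrite("pics/s9.png",cv2.convertScaleAbs(a,alpha=1.6))
cv2.imwrite("pics/t9.png",cv2.convertScaleAbs(cv2.resize(im["top"][110:260,160:360,::-1],(800,600),interpolation=3),alpha=1.6))
E
```

```text
tool_pos: [0.643, -0.1552, 0.0434]
force: [-1.4, 1.7, 5.3]
gripper_force: 30.0
force: [0.4, -0.6, 0.1]
opening: 0.0875
gripper_force: 0.0
clock: 41.6
tool_pos: [0.4138, -0.2342, 0.223]
orientation: [-180.0, 0.0, -92.8]
force: [0.2, 0.1, -0.4]
opening: 0.0876
gripper_force: 0.0
```

View pics/s9.png

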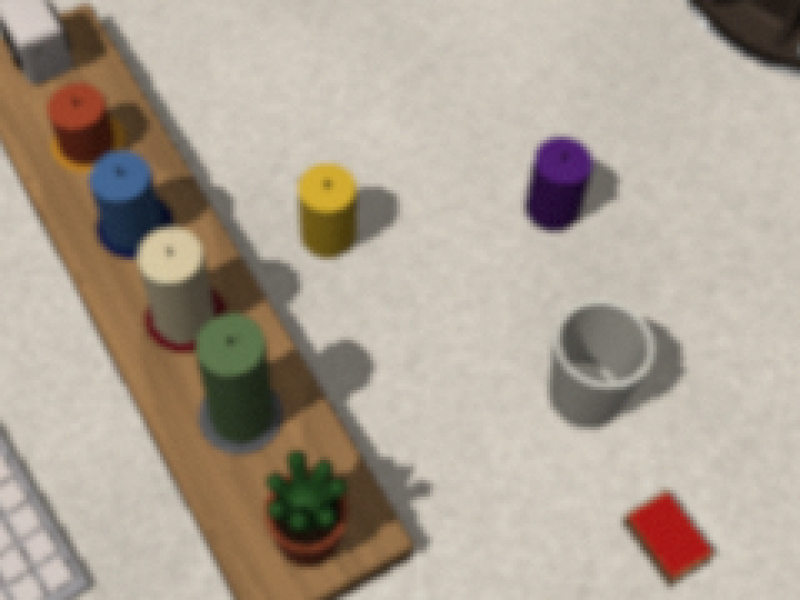

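View pics/t9.png

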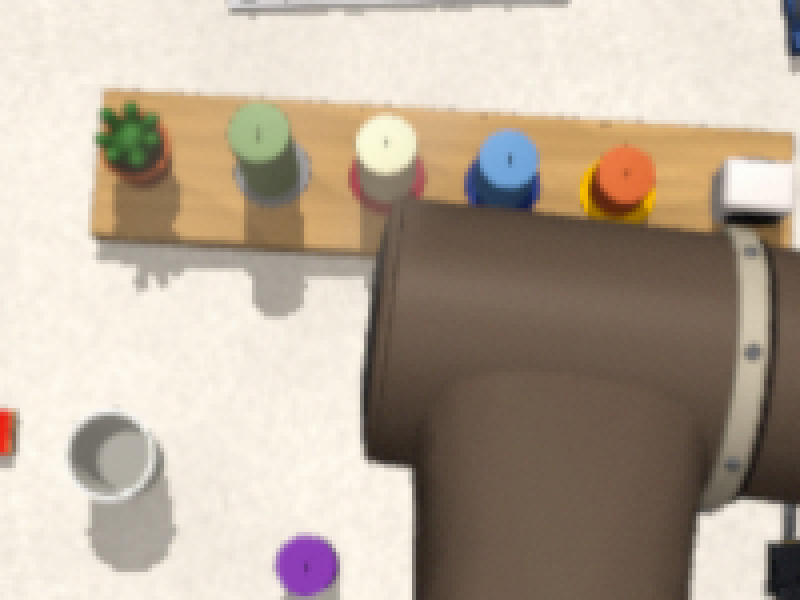

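All four stand upright on their pads in order: terracotta (83,125), blue (128,205), ivory (175,290) and sage (237,385). The tumbler is where it was. One quick numeric check of the tops, then I hand in.

```bash
python3 - <<'E'
from h import *
for n,u,s,h in(("sage",(259,132),(231,342),.142),("ivory",(386,144),(170,252),.122),("blue",(509,160),(121,175),.102),("terra",(626,174),(77,105),.082)):
    print(n,topray("top",np.array(u)/4+[160,110]-.4,h).round(4),topray("scene",np.array(s)/3.333+[150,130]-.35,h).round(4))
E
```

```text
sage [0.6533 0.115 ] [0.6547 0.116 ]
ivory [0.6516 0.0251] [0.6527 0.0249]
blue [ 0.6467 -0.0652] [ 0.6486 -0.0629]
terra [ 0.643  -0.1545] [ 0.6441 -0.1526]
```

All are within about 2 mm of their pad centres (0.6556,0.1147), (0.6513,0.0248), (0.6469,-0.065) and (0.6426,-0.1549).

```bash
python3 -c "
from plant import *
print(close_job())"
```

```text
the job is handed in; nothing more can be done
None
```

I handed the job in at about 42 s: sage, ivory, blue and terracotta stand upright in that order from plant to clock, each within about 2 mm of its pad's centre, and the tumbler was not touched.

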